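# Centre the tealight holder on its clamped coaster

## Robot

A 6-joint arm with a two-finger parallel gripper is mounted at the origin on the work surface. World frame = base frame: x ahead of the robot, y to its left, z up, the work surface at z = 0. Lengths are in mm, angles in rad, forces in N, time in s.
With the tool pointing down it reaches from about 350 to 775 mm from the base axis. Payload 7.3 kg.
Tool frame: the origin (TCP) lies between the finger pads; the fingertips stand 8 mm ahead of it and the grasp point (between the pads) lies 11 mm behind it; y points along the fingers, z is the direction in which the jaws open and shut, and the axes are right-handed (so a half turn about y gives the same grasp; the last joint's range is limited). The gripper opens to 92 mm and grips with 3 to 60 N. Pads are 19 mm wide; open, the fingers measure 130 mm over their backs; the gripper's body (75 mm by 190 mm) begins 47 mm behind the grasp point.
Start: joints at [-1.445, 0.342, 1.524, -0, 1.275, -0.146], TCP at [140.966, -505.74, 234.741] pointing down, gripper open.
Joint ranges: [-2.53, 2.53], [-0.77, 2.02], [0.04, 2.7], [-1, 4.14], [0.28, 2.66], [-3.11, 3.11]. Speed limits (rad/s): [2.57, 2.57, 3.14, 3.14, 3.14, 3.14].

## Interface

Orientations are given as [roll, pitch, yaw] about the fixed x, y, z axes, in that order (R = Rz(yaw) Ry(pitch) Rx(roll)).
In Python, from plant import bot, vision, job gives the robot as it stands. The module is installed in compiled form; this text tells all that it offers.
- The arm moves only by the tool arm_command, never from a script. Its argument "deltas" is a list of rows, each a list of 4 numbers: the shift along the tool's x, y, z in m, then the turn about the tool's y in degrees. In form: [[x, y, z, twist], ...]. A call has 1 to 5 rows; each row shifts and turns the commanded pose from where the row before left it, along the tool's axes as they then stand; what a row does not reach is not made up. A row lasts 1/10 s, in which the tool goes at most 50 mm and 8.59 degrees, less where a joint would pass 70% of its speed; a pose out of reach is approached as far as the arm can. A call is refused whole if a number of a shift passes 0.05 or a number of a turn 8.59, either way. A call with a gripper value outside its range is refused whole. "claw" is the closure in counts, from 0 (fully open) to 255 (shut), set as the call begins (left out, the last holds). The fingers move at their own pace and stop on an object; the grip force is fixed at half the most. Time passes only in rows, so rows that do not move let the fingers close. It gives the time, the measured TCP pose, the force and the opening at its end, in the units of the state.
- bot.get_obs(): the state, without advancing time (a new reading comes with each control period).
- vision.capture(name): name is "side" or "top"; returns a dict with "img" (384x512x3 uint8, red, green, blue), "camera_matrix" (3x3 intrinsics, pixels), "world_to_cam" (4x4, takes a point from world to camera coordinates). Camera axes: x right, y down, z forward; pixel columns grow to the right and rows downward; lengths in mm; the calibration is good to about 2 mm. A picture is of the moment at which its call begins. There is no depth.
- job.close_job(): hands the job in, once; it reports no verdict.
Trained networks look in a picture, given as the dict that the camera call returned (one of the last four; its "shot" number tells which), for a name from the list of things; names that differ only in an ending like _2 or _b are one class to them, and where a whole thing is asked for, a point or a joint stands for the part that bears it (a point fixed in the world has none). Each returns a list of dicts, best first, with "confidence" (0 to 1); they miss things now and then, are a little off and sometimes report something else, mostly with a low value. They report only what shows in the picture. A call takes as long as a camera call. They do not tell look-alikes from the thing itself.
- vision.find_in(picture, name): "xyz" ([x, y, z] in mm, in the coordinates of the camera as it stood for that picture, good to about 4 mm: the middle of the surface that is visible of it).
- vision.regions_of(picture, name): "mask" (384x512 bool, what is visible of it).
The state is a dict: "time": time; "joint_positions": joint angles; "dq": joint speeds; "tau": joint torques, N m; "tool_pos": TCP position; "tcp_rot": TCP orientation; "contact_force": force on the tool from outside, world axes, zero at the start; "moment": the same for the moment, N m; "grip_width": finger opening in mm.
Only numpy, scipy, OpenCV 4.12 (cv2) and the standard library are available. Lean on these libraries where they do the work, as an engineer would, in place of code of your own. Each camera call takes 0.05 s, during which the arm holds its last target. There are 200 camera calls.

## Task

The stemmed glass tealight holder stands off-centre on the round wooden coaster that the small clamp holds above the shelf, and it is wobbly. Push it gently with light touches of the fingertips, low on its foot, until it stands upright in the middle of the coaster with its whole foot inside the inlaid ring. Do not grip, lift, tip or knock it off, do not disturb the other things on the shelf, and finish clear of everything.

Things in the scene. Friction and masses are not known exactly. Their poses are not given: they have to be found in the camera images.
- holder: Loose, round, clear-glass stemmed tealight holder, about 150 g, 58 mm tall, 20-35 mm off centre, away from the clamp. Origin: centre of underside, z up. From below: sole 34 mm across, to 3 mm up; foot disc 48 mm across (widest), 3 to 11 mm up; stem 16 mm across, to 27 mm; cup 42 mm across, to the rim at 58 mm. It slides if pushed slowly at the foot disc and may topple if pushed at the cup.
- coaster_mid (a point): Centre of the fixed coaster's top face, 50 mm above the shelf. Coaster 110 mm across, 10 mm thick, with a flush inlaid dark ring, 62 mm inside diameter. Clamp on this frame's -x side only, distances from centre: screw pad 39-55 mm; top arm 32-90 mm, 18-30 mm above the coaster; upright 74-90 mm; screw's 30 mm thumb bar tops out 46 mm above the coaster.
- comb: Navy plastic comb lying flat, 150 x 30 x 5 mm, origin at the underside's middle, long along x. Bystander, lies about 125 mm from the coaster's centre.
- carabiner: Stainless steel carabiner lying flat, 80 x 45 x 8 mm, origin at its middle, on the shelf. Bystander, about 120 mm from the coaster's centre.
- pot: Lidded white ceramic pot with a cork stopper, 74 mm across, 90 mm tall, origin at the underside's centre. Bystander, behind the clamp, about 165 mm from the coaster's centre.
- matchbox: Matchbox lying flat, 53 x 36 x 16 mm, origin at the underside's centre. Bystander, about 145 mm from the coaster's centre.
- torch: Metal torch lying along its x, 120 mm long, 38 mm high, origin below its middle. Bystander at the left of the shelf.
- key_bowl: Terracotta bowl, 120 mm across, 40 mm high, origin at the underside's centre. Bystander at the right of the shelf.
Mind the look-alikes: they are no part of the job. There is more than one size of the holder; the one meant has the size given above.

How it is judged:
By the outcome, as a careful person would: the job done as asked, in the order asked, and still so for the second after the job is handed in, with the robot touching nothing.
It also fails if it takes over 56 s, if anything falls off the work surface, if the arm or the gripper's body presses on something with over 40 N, if the wrist force passes 120 N, or if a joint passes its speed limit or range.

## Working session

There is one attempt and no reset: what is moved stays moved. The work goes in short steps, Python scripts to look and compute and a tool call to move; the robot and the scene stay as the last step left them, time stands still between calls to the robot, and variables do not carry over. Pictures are saved under pics/ and viewed, about 8 in all and at most 12, crops included, and the job is handed in when it is done.

Besides the shell and the picture viewer there is one more tool, called after ">>>" as name(argument=value, ...) on one line, values as JSON. arm_command: Moves the arm, as the interface text tells. Its arguments: {"type":"object","properties":{"deltas":{"type":"array","items":{"type":"array","items":{"type":"number"}}},"claw":{"type":"number"}},"required":["deltas"]}

```bash
mkdir -p pics; cat > h.py <<'E'
import numpy as np, cv2
from plant import bot, vision, job
def w(p,x): # cam->world
    T=np.linalg.inv(np.array(p["world_to_cam"])); return (T@np.r_[x,1])[:3]
def px(p,X):
    c=np.array(p["world_to_cam"])@np.r_[X,1]; q=np.array(p["camera_matrix"])@c[:3]; return q[:2]/q[2]
def ray(p,u,z):
    T=np.linalg.inv(np.array(p["world_to_cam"])); d=T[:3,:3]@np.linalg.inv(p["camera_matrix"])@np.r_[u,1]; o=T[:3,3]
    return o+d*(z-o[2])/d[2]
def save(p,n,crop=None,s=1):
    im=p["img"][...,::-1]
    if crop: a,b,c,d=crop; im=im[b:d,a:c]
    cv2.imwrite("pics/"+n,cv2.resize(im,None,fx=s,fy=s,interpolation=cv2.INTER_CUBIC))
E
python3 - <<'E'
from h import *
o=bot.get_obs(); print(o["time"],o["tool_pos"],o["tcp_rot"],o["grip_width"])
ims=[]
for c in("top","side"):
    p=vision.capture(c); ims.append(p["img"])
    print(c,np.linalg.inv(p["world_to_cam"])[:3,3].round(),np.linalg.inv(p["world_to_cam"])[:3,2].round(2))
    for n in("holder","coaster_mid","comb","carabiner","pot","matchbox","torch","key_bowl"):
        for r in vision.find_in(p,n)[:3]:
            X=w(p,r["xyz"]); print(n,round(r["confidence"],2),X.round(),px(p,X).round())
    save(p,c+"0.png",None,1.5)
E
```

```text
0.0 [ 140.91066332 -505.31546493  234.04245036] [-1.57235434e+00  2.02349391e-04 -2.86978088e+00] 91.96106579729808
top [ 466.  -23. 1423.] [ 0.1   0.01 -0.99]
holder 0.61 [561. 280.  57.] [165. 205.]
holder 0.51 [585. 174.  96.] [194. 196.]
coaster_mid 0.72 [572. 128.  48.] [210. 201.]
comb 0.67 [457. 193.   3.] [192. 235.]
carabiner 0.46 [697. 166.   9.] [200. 167.]
pot 0.64 [525. -12.  72.] [251. 214.]
matchbox 0.47 [674.  41.  15.] [235. 172.]
torch 0.59 [516. 501.  34.] [101. 219.]
key_bowl 0.81 [ 527. -477.   19.] [386. 212.]
side [108. 520. 819.] [ 0.46 -0.52 -0.72]
holder 0.95 [584. 182.  90.] [211. 226.]
holder 0.75 [675. 272.  29.] [166. 241.]
holder 0.7 [546. 290.  52.] [190. 269.]
coaster_mid 0.77 [560. 125.  48.] [234. 229.]
comb 0.38 [561. 126.  51.] [234. 228.]
carabiner 0.57 [691. 171.   1.] [193. 223.]
matchbox 0.74 [662.  40.  16.] [231. 201.]
torch 0.68 [509. 508.  28.] [124. 350.]
key_bowl 0.83 [ 531. -488.   16.] [360. 141.]
```

View pics/top0.png

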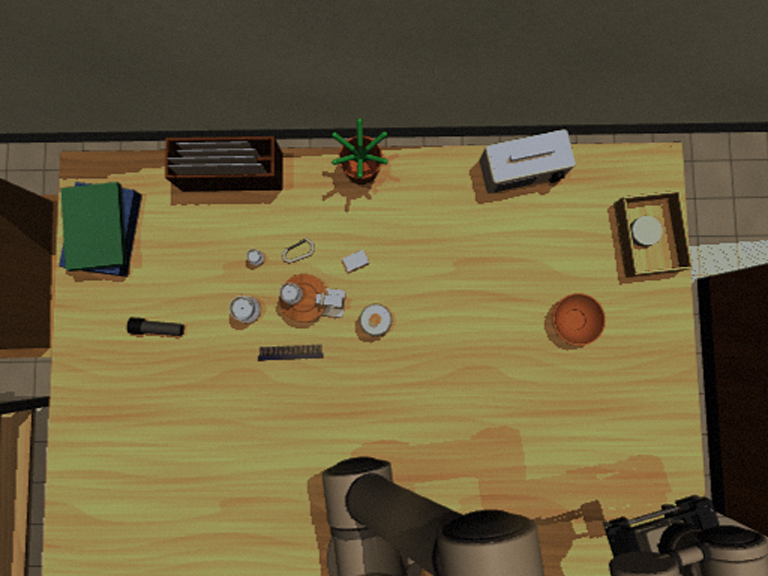

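View pics/side0.png

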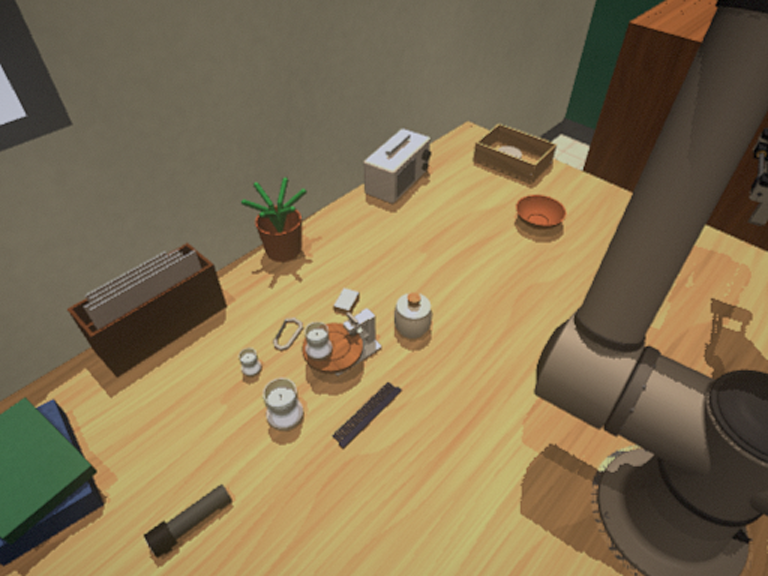

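Three holders show, with pixels from the top view: (194,196) on the coaster, (165,205) a larger one on the shelf, and (170,172) a smaller one on the shelf. The one standing on the coaster is meant. I'll confirm it in one crop with a model overlay.

```bash
cat >> h.py <<'E'
from scipy.optimize import minimize
def circ(c,r,z,n=72):
    a=np.linspace(0,2*np.pi,n,endpoint=False); return np.c_[c[0]+r*np.cos(a),c[1]+r*np.sin(a),np.full(n,z)]
def hull(p,c,parts):
    m=np.zeros((384*4,512*4),np.uint8)
    for r,z0,z1 in parts:
        P=np.array([px(p,X) for X in np.r_[circ(c,r,z0),circ(c,r,z1)]])
        cv2.fillConvexPoly(m,cv2.convexHull(((P+.5)*4).round().astype(np.int32)),255)
    return cv2.resize(m,(512,384),interpolation=cv2.INTER_AREA)/255.
HP=[(17,50,53),(24,53,61),(8,61,77),(21,77,108)]
def fit(p,mask,parts,c0):
    f=lambda c:np.abs(hull(p,c,parts)-mask).sum()
    r=minimize(f,c0,method="Nelder-Mead",options=dict(initial_simplex=np.array([c0,c0+[8,0],c0+[0,8]]),xatol=.1,fatol=.5)); return r.x,r.fun
def pick(p,name,near):
    rs=vision.regions_of(p,name); best=None
    for r in rs:
        ys,xs=np.nonzero(r["mask"]); d=np.hypot(xs.mean()-near[0],ys.mean()-near[1])
        if best is None or d<best[0]: best=(d,r["mask"],r["confidence"])
    return best
E
python3 - <<'E'
from h import *
outs=[]
for c in("top","side"):
    p=vision.capture(c)
    m=pick(p,"holder",px(p,[585,178,85])); print(c,m[0],m[1].sum(),m[2])
    h,e=fit(p,m[1],HP,np.array([585.,175.])); print("holder",h.round(1),e)
    im=p["img"].astype(int); 
    hsv=cv2.cvtColor(p["img"],cv2.COLOR_RGB2HSV)
    k=pick(p,"coaster_mid",px(p,[570,145,50])); cm=None
    if k: 
        print("coaster mask",k[0],k[1].sum(),k[2]); cm=k[1]
        parts=[(55,40,50)]
        ok=~m[1]
        # ignore clamp-side and holder: use only pixels where hull differs outside holder/mask right
        f=lambda cc:(np.abs(hull(p,cc,parts)-np.maximum(cm,m[1]))).sum()
        r=minimize(f,[570,148],method="Nelder-Mead",options=dict(initial_simplex=[[570,148],[578,148],[570,156]])); print("coaster",r.x.round(1),r.fun)
        C=r.x
    u=px(p,[572,148,60]).astype(int); x0,y0=u-[38,36]; s=8
    big=cv2.resize(p["img"][y0:y0+72,x0:x0+76,::-1],None,fx=s,fy=s,interpolation=cv2.INTER_CUBIC)
    raw=big.copy()
    def dr(cc,r,z,col):
        P=np.array([(px(p,X)-[x0,y0]+.5)*s for X in circ(cc,r,z)]).round().astype(np.int32); cv2.polylines(big,[P],True,col,1)
    if k: dr(C,55,50,(0,255,0)); dr(C,31,50,(255,255,0))
    dr(h,24,57,(255,0,255)); dr(h,21,108,(255,0,0))
    outs.append(cv2.resize(big,(395,374))); outs.append(cv2.resize(raw,(395,374))) if 0 else None
    cv2.imwrite(f"pics/{c}_raw.png",raw)
cv2.imwrite("pics/ov.png",np.hstack(outs))
E
```

```text
top 1.680776692235182 183 0.72
holder [592.  178.6] 12.458823529411763
coaster mask 4.28943878249404 926 0.96
coaster [581.5 153.3] 260.678431372549
side 1.2750562723850465 397 0.56
holder [587.3 178.2] 31.701960784313723
coaster mask 5.679367214292861 1158 0.59
coaster [577.1 151.6] 443.51372549019607
```

View pics/ov.png

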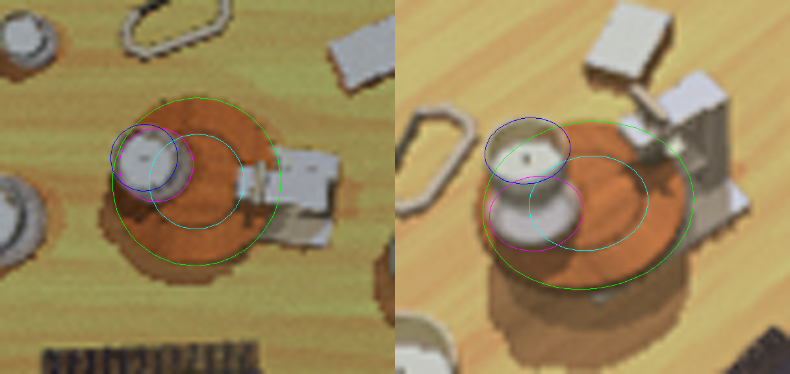

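The crop confirms it. In the top view the holder on the coaster is at (194,196), and its fitted model (58 mm tall, 48 mm foot) matches. It stands about (10, 26) mm from the coaster centre, with the clamp on the -y side. My plan is to open the fingertips about 30 mm, let their two corners cradle the foot, and push along tool x with yaw about -112°.

>>> arm_command(deltas=[[0,0,0.03,-8.5],[0,0,0.04,-8.5],[0,0,0.04,-8.5],[0,0,0.04,-8.5],[0,0,0.04,-8.5]], claw=172)

```text
time: 1.7
tool_pos: [243.8, -662.4, 234.5]
tcp_rot: [-1.571, -0.0, -2.123]
contact_force: [-0.2, -2.3, 0.4]
grip_width: 56.6
```

>>> arm_command(deltas=[[-0.03,0,0,-5.1],[-0.04,0,0,-5.1],[-0.045,0,0,0],[-0.045,0,0,0],[-0.045,0,0,0]])

```text
time: 2.2
tool_pos: [328.0, -472.7, 234.5]
tcp_rot: [-1.571, 0.0, -1.95]
contact_force: [1.7, 0.0, -0.3]
grip_width: 30.1
```

>>> arm_command(deltas=[[-0.045,0,0,0],[-0.045,0,0,0],[-0.045,0,0,0],[-0.045,0,0,0],[-0.045,0,0,0]])

```text
time: 2.7
tool_pos: [411.2, -263.7, 234.9]
tcp_rot: [-1.57, -0.0, -1.95]
contact_force: [0.4, -0.6, 0.4]
grip_width: 29.9
```

>>> arm_command(deltas=[[-0.045,0,0,0],[-0.045,0,0,0],[-0.045,0,0,0],[-0.045,0,0,0],[-0.045,0,0,0]])

```text
time: 3.2
tool_pos: [494.5, -54.6, 234.9]
tcp_rot: [-1.57, -0.0, -1.95]
contact_force: [0.2, -1.2, -0.8]
grip_width: 29.8
```

>>> arm_command(deltas=[[-0.045,0,0,0],[-0.045,0,0,0],[-0.045,0,0,0],[-0.045,0,0,0],[-0.045,0,0,0]])

```text
time: 3.7
tool_pos: [577.8, 154.5, 234.7]
tcp_rot: [-1.571, -0.0, -1.95]
contact_force: [0.5, -1.1, 0.3]
grip_width: 29.8
```

>>> arm_command(deltas=[[-0.03,0,0,0],[-0.02,0,0,0],[0,0,0,0],[0,0,0,0]])

```text
time: 4.1
tool_pos: [595.6, 198.9, 234.3]
tcp_rot: [-1.571, -0.001, -1.949]
contact_force: [-0.5, 0.7, 0.0]
grip_width: 30.3
```

>>> arm_command(deltas=[[-0.027,0,0.002,0],[0,0.04,0,0],[0,0.04,0,0],[0,0.03,0,0],[0,0,0,0]])

```text
time: 4.6
tool_pos: [604.9, 221.2, 120.2]
tcp_rot: [-1.578, -0.006, -1.952]
contact_force: [-0.3, -0.1, 0.4]
grip_width: 29.4
```

>>> arm_command(deltas=[[0,0.02,0,0],[0,0.02,0,0],[0,0.01,0,0],[0,0,0,0]])

```text
time: 5.0
tool_pos: [607.6, 222.7, 74.8]
tcp_rot: [-1.571, -0.001, -1.951]
contact_force: [-0.2, 0.3, 0.9]
grip_width: 30.2
```

```bash
cat > look.py <<'E'
from h import *
import sys
o=bot.get_obs(); print(o["time"],np.array(o["tool_pos"]).round(1),np.array(o["contact_force"]).round(1))
t=np.array(o["tool_pos"]); d=np.array([-.37,-.929]); z=np.array([.929,-.37]); outs=[]
C={"top":np.array([581.5,153.3]),"side":np.array([577.1,151.6])}
for c in("top","side"):
    p=vision.capture(c); m=pick(p,"holder",px(p,[585,170,85])); h=C[c]
    if m:
        h,e=fit(p,m[1],HP,C[c]+[5,14]); print(c,"holder",h.round(1),round(e),"off",(h-C[c]).round(1),"along d",((C[c]-h)@d).round(1),"along z",((C[c]-h)@z).round(1),"conf",round(m[2],2),m[1].sum())
    u=px(p,[582,165,60]).astype(int); x0,y0=u-[42,40]; s=5 if c=="x" else 4.7
    big=cv2.resize(p["img"][y0:y0+80,x0:x0+84,::-1],None,fx=s,fy=s,interpolation=cv2.INTER_CUBIC)
    def dr(cc,r,zz,col):
        P=np.array([(px(p,X)-[x0,y0]+.5)*s for X in circ(cc,r,zz)]).round().astype(np.int32); cv2.polylines(big,[P],True,col,1)
    dr(C[c],55,50,(0,255,0)); dr(C[c],31,50,(255,255,0)); dr(h,24,57,(255,0,255)); dr(h,21,108,(255,0,0))
    for sg in(1,-1): # finger tip footprints
        q=t[:2]+sg*15*z; P=[q+9.5*d,q+9.5*d+sg*19*z,q-9.5*d+sg*19*z,q-9.5*d]
        P=np.array([(px(p,np.r_[a,t[2]-8])-[x0,y0]+.5)*s for a in P]).round().astype(np.int32); cv2.polylines(big,[P],True,(0,255,255),1)
    outs.append(big)
cv2.imwrite("pics/"+sys.argv[1],np.hstack(outs))
E
python3 look.py a1.png
```

```text
5.0 [607.6 222.7  74.8] [-0.2  0.3  0.9]
top holder [592.  179.2] 11 off [10.5 25.9] along d 28.0 along z -0.1 conf 0.6 189
side holder [586.4 162.4] 273 off [ 9.3 10.8] along d 13.4 along z -4.7 conf 0.67 134
```

View pics/a1.png

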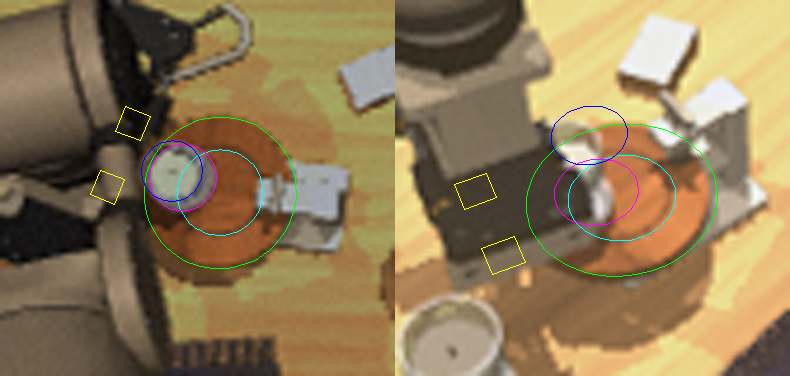

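>>> arm_command(deltas=[[0,0.006,0,0],[0,0.006,0,0],[0,0,0,0],[0.004,0,0,0],[0.004,0,0,0]])

```text
time: 5.7
tool_pos: [604.7, 215.8, 62.6]
tcp_rot: [-1.571, -0.0, -1.95]
contact_force: [0.9, -1.4, -0.7]
grip_width: 29.9
```

>>> arm_command(deltas=[[0.002,0,0,0],[0.001,0,0,0],[0.001,0,0,0],[0.001,0,0,0],[0.001,0,0,0]])

```text
time: 6.2
tool_pos: [602.5, 210.4, 62.7]
tcp_rot: [-1.571, -0.0, -1.95]
contact_force: [0.1, -0.4, 0.3]
grip_width: 29.8
```

>>> arm_command(deltas=[[0.001,0,0,0],[0.001,0,0,0],[0.001,0,0,0],[0.001,0,0,0],[0,0,0,0]])

```text
time: 6.7
tool_pos: [601.0, 206.6, 62.7]
tcp_rot: [-1.571, -0.0, -1.95]
contact_force: [-0.5, -0.3, -0.4]
grip_width: 30.1
```

```bash
python3 look.py a2.png
```

```text
6.7 [601.  206.6  62.7] [-0.5 -0.3 -0.4]
top holder [590.2 174. ] 76 off [ 8.7 20.7] along d 22.5 along z -0.5 conf 0.46 114
side holder [ 1839.8 -1345.8] 219 off [ 1262.7 -1497.4] along d -923.9 along z -1727.1 conf 0.56 219
```

>>> arm_command(deltas=[[0.001,0,0,0],[0.001,0,0,0],[0.001,0,0,0],[0.001,0,0,0],[0.001,0,0,0]])

```text
time: 7.4
tool_pos: [599.2, 202.0, 62.7]
tcp_rot: [-1.571, 0.0, -1.95]
contact_force: [1.3, 1.4, 0.1]
grip_width: 30.0
```

>>> arm_command(deltas=[[0.001,0,0,0],[0.001,0,0,0],[0.001,0,0,0],[0.001,0,0,0],[0.001,0,0,0]])

```text
time: 7.9
tool_pos: [597.3, 197.4, 62.7]
tcp_rot: [-1.571, -0.0, -1.95]
contact_force: [0.5, 1.4, 0.1]
grip_width: 29.9
```

```bash
python3 look.py a3.png
```

```text
7.9 [597.3 197.4  62.7] [0.5 1.4 0.1]
side holder [ 1839.8 -1345.8] 185 off [ 1262.7 -1497.4] along d -923.9 along z -1727.1 conf 0.57 185
```

View pics/a3.png

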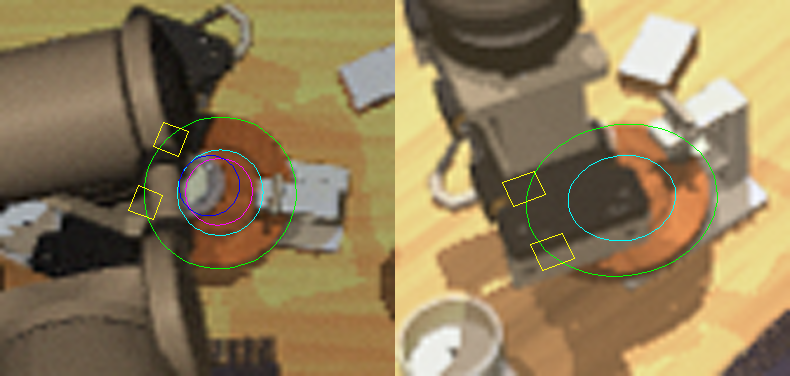

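>>> arm_command(deltas=[[0.001,0,0,0],[0.001,0,0,0],[0.001,0,0,0],[0.001,0,0,0],[0.001,0,0,0]])

```text
time: 8.6
tool_pos: [595.5, 192.7, 62.7]
tcp_rot: [-1.571, -0.0, -1.95]
contact_force: [0.5, 0.6, 0.5]
grip_width: 30.1
```

>>> arm_command(deltas=[[0.001,0,0,0],[0.001,0,0,0],[0.001,0,0,0],[0.001,0,0,0],[0.001,0,0,0]])

```text
time: 9.1
tool_pos: [593.6, 188.0, 62.7]
tcp_rot: [-1.571, -0.0, -1.95]
contact_force: [1.5, 0.9, 0.5]
grip_width: 29.7
```

>>> arm_command(deltas=[[-0.002,0,0,0],[-0.01,0,0,0],[-0.02,0,0,0],[-0.025,0,0,0],[0,0,0,0]])

```text
time: 9.6
tool_pos: [615.6, 244.2, 62.7]
tcp_rot: [-1.57, 0.002, -1.948]
contact_force: [0.1, 0.5, -0.0]
grip_width: 29.6
```

```bash
python3 look.py a4.png
```

```text
9.6 [615.6 244.2  62.7] [ 0.1  0.5 -0. ]
top holder [585.1 161.1] 13 off [3.6 7.8] along d 8.6 along z -0.5 conf 0.68 195
side holder [582.  161.5] 37 off [4.9 9.9] along d 11.0 along z -0.9 conf 0.94 373
```

View pics/a4.png

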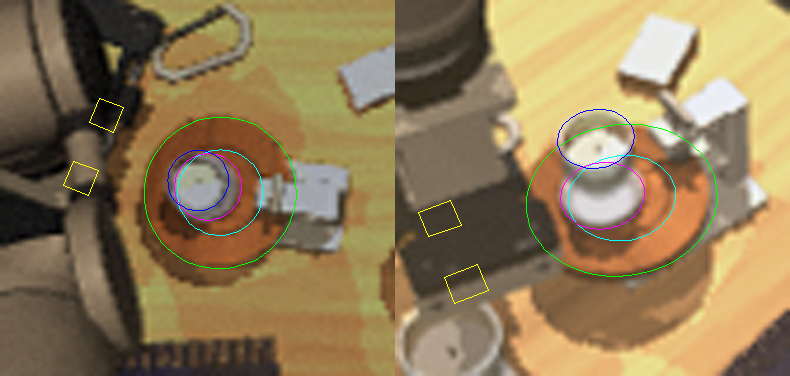

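>>> arm_command(deltas=[[0.02,0,0,0],[0.02,0,0,0],[0.01,0,0,0],[0.002,0,0,0],[0.001,0,0,0]])

```text
time: 10.3
tool_pos: [595.5, 191.6, 63.0]
tcp_rot: [-1.57, 0.0, -1.951]
contact_force: [-0.1, 0.6, -0.3]
grip_width: 29.9
```

>>> arm_command(deltas=[[0.001,0,0,0],[0.001,0,0,0],[0.001,0,0,0],[0.001,0,0,0],[0.001,0,0,0]])

```text
time: 10.8
tool_pos: [593.4, 187.4, 62.7]
tcp_rot: [-1.571, 0.0, -1.95]
contact_force: [0.5, 1.6, -0.5]
grip_width: 30.0
```

>>> arm_command(deltas=[[0.001,0,0,0],[0.001,0,0,0],[0.001,0,0,0],[0.001,0,0,0],[0.001,0,0,0]])

```text
time: 11.3
tool_pos: [591.4, 182.5, 62.6]
tcp_rot: [-1.571, -0.0, -1.95]
contact_force: [0.3, 0.4, -0.3]
grip_width: 29.8
```

>>> arm_command(deltas=[[0.001,0,0,0],[0.001,0,0,0],[0.001,0,0,0],[0,0,0,0]])

```text
time: 11.7
tool_pos: [590.3, 179.6, 62.7]
tcp_rot: [-1.571, -0.0, -1.95]
contact_force: [0.3, 0.1, 0.1]
grip_width: 29.8
```

>>> arm_command(deltas=[[-0.002,0,0,0],[-0.01,0,0,0],[-0.02,0,0,0],[-0.03,0,0,0],[0,0,0,0]])

```text
time: 12.2
tool_pos: [614.3, 241.0, 62.8]
tcp_rot: [-1.569, 0.002, -1.947]
contact_force: [-0.8, 0.2, -0.7]
grip_width: 29.6
```

>>> arm_command(deltas=[[-0.02,-0.04,0,0],[0,-0.05,0,0],[0,-0.05,0,0],[-0.04,0,0,0],[0,0,0,0]])

```text
time: 12.7
tool_pos: [636.5, 296.6, 204.5]
tcp_rot: [-1.568, 0.004, -1.948]
contact_force: [-1.2, -0.3, -2.1]
grip_width: 29.9
```

```bash
cat >> look.py <<'E'
# coaster refit: mean colour step across predicted edges (rim outer r=55, ring inner r=31), holder/clamp excluded by median
for c in("top","side"):
    p=vision.capture(c); im=cv2.cvtColor(p["img"],cv2.COLOR_RGB2LAB).astype(np.float32)
    samp=lambda cc,r:np.array([cv2.remap(im,np.float32([[u[0]]]),np.float32([[u[1]]]),cv2.INTER_LINEAR)[0,0] for u in (px(p,X) for X in circ(cc,r,50,60))])
    cm=pick(p,"coaster_mid",px(p,[578,152,50])); 
    f=lambda cc:-np.clip(np.linalg.norm(samp(cc,53)-samp(cc,58),axis=1),0,40).mean()
    g=[(f(C[c]+[a,b]),a,b) for a in range(-6,7,1) for b in range(-6,7,1)]; g.sort(); print(c,"coaster edge",[(round(-x[0],1),C[c][0]+x[1],C[c][1]+x[2]) for x in g[:5]])
E
python3 look.py a5.png
```

```text
12.7 [636.5 296.6 204.5] [-1.2 -0.3 -2.1]
top holder [580.5 152.9] 37 off [-1.  -0.4] along d -0.8 along z 0.7 conf 0.74 149
side holder [579.2 152.1] 42 off [2.1 0.5] along d 1.2 along z -1.8 conf 0.75 363
top coaster edge [(np.float32(27.4), np.float64(583.5), np.float64(154.3)), (np.float32(27.0), np.float64(584.5), np.float64(154.3)), (np.float32(26.9), np.float64(583.5), np.float64(155.3)), (np.float32(26.8), np.float64(583.5), np.float64(153.3)), (np.float32(26.5), np.float64(584.5), np.float64(153.3))]
side coaster edge [(np.float32(35.6), np.float64(581.1), np.float64(154.6)), (np.float32(35.4), np.float64(581.1), np.float64(153.6)), (np.float32(34.6), np.float64(582.1), np.float64(153.6)), (np.float32(34.4), np.float64(580.1), np.float64(153.6)), (np.float32(34.3), np.float64(580.1), np.float64(154.6))]
```

View pics/a5.png

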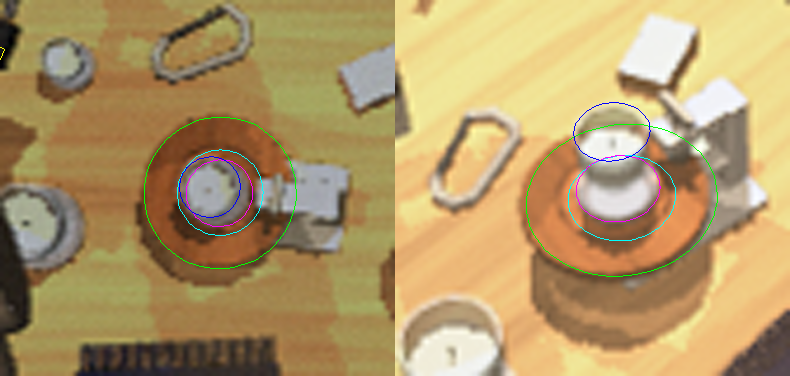

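```bash
python3 - <<'E'
from h import *
outs=[]
for c,C in(("top",(583.5,154.3)),("side",(581.1,154.1))):
    hs=[]
    for i in range(4):
        p=vision.capture(c); m=pick(p,"holder",px(p,[580,153,80])); h,e=fit(p,m[1],HP,np.array([580.,153.])); hs.append([*h,e])
    hs=np.array(hs); print(c,hs.round(1).tolist()); h=hs[hs[:,2].argmin(),:2]
    im=cv2.cvtColor(p["img"],cv2.COLOR_RGB2GRAY).astype(np.float32); C=np.array(C)
    # radial darkness profile about C, away from the clamp/holder
    for r in range(26,60,2): print(r,int(np.median([cv2.remap(im,np.float32([[u[0]]]),np.float32([[u[1]]]),1)[0,0] for u in (px(p,X) for X in circ(C,r,50,60))])),end=" ")
    print()
    u=px(p,[582,154,60]).astype(int); x0,y0=u-[28,30]; s=7
    big=cv2.resize(p["img"][y0:y0+60,x0:x0+56,::-1],None,fx=s,fy=s,interpolation=cv2.INTER_CUBIC)
    big=cv2.convertScaleAbs(big,alpha=1.3)
    def dr(cc,r,zz,col):
        for X in circ(cc,r,zz,60): q=(px(p,X)-[x0,y0]+.5)*s; cv2.circle(big,tuple(int(v) for v in q),1,col,-1)
    dr(C,55,50,(0,255,0)); dr(C,31,50,(255,255,0)); dr(h,24,57,(255,0,255)); dr(h,21,108,(255,0,0))
    outs.append(big)
cv2.imwrite("pics/a6.png",np.hstack(outs))
E
```

```text
top [[580.8, 153.5, 15.2], [581.3, 153.1, 10.7], [581.6, 154.5, 18.8], [580.2, 154.5, 20.3]]
26 91 28 86 30 77 32 75 34 82 36 87 38 89 40 91 42 91 44 90 46 91 48 91 50 90 52 93 54 98 56 112 58 121 
side [[577.1, 153.7, 47.0], [578.2, 152.7, 31.6], [578.4, 152.5, 27.5], [580.8, 151.7, 45.9]]
26 153 28 147 30 136 32 124 34 127 36 135 38 140 40 145 42 151 44 150 46 148 48 148 50 149 52 145 54 136 56 142 58 160
```

View pics/a6.png

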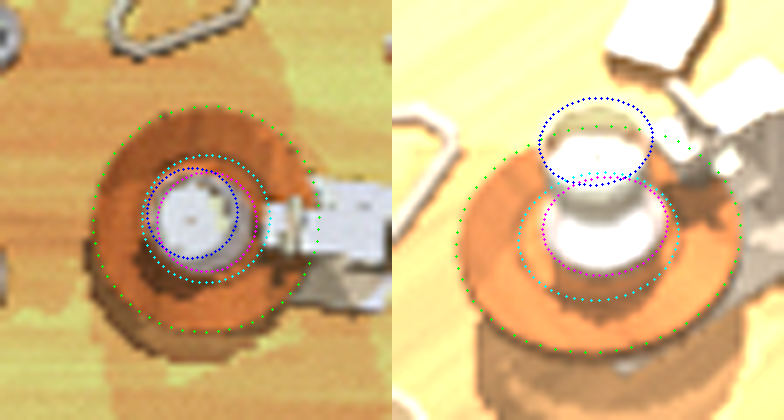

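```bash
python3 -c "
from h import *
o=bot.get_obs();print(o['time'],np.array(o['tool_pos']).round(),np.abs(o['dq']).max());print(job.close_job())"
```

```text
13.9 [635. 293. 203.] 0.0013142798255854275
the job is handed in; nothing more can be done
None
```

The holder now stands upright near the middle of the coaster, with its whole foot inside the inlaid ring, and the job is handed in at 13.9 s. I slid it there with two slow pushes, the fingertips about 30 mm apart and low on its foot. The force stayed around 2 N or less.

- **Centring:** the two cameras put it about 2.4 mm and 3.2 mm off centre, mostly towards the robot. About 7 mm is allowed before the foot reaches the ring. I left that offset rather than risk another touch.
- **Disagreement:** my first fit of the coaster's centre put the holder within about 2 mm of the middle. I relied on the later fit instead, because it matched the coaster's edge and the dark ring.
- **Surroundings:** the arm finished clear, with the fingertips about 195 mm above the shelf. In the last pictures the things around the coaster looked undisturbed. I checked that by eye and did not measure it.

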